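# Close the sample clamp and hold the cover plate over its threaded holes

## Task

The sample is loaded in the cell: swing the hinged sample clamp with the red tab fully down over it. Then pick up the steel cover plate by its brass hexagonal coupling and hold it level and still about a centimetre above the cell's top face, with its four holes lined up over the four threaded holes so that a colleague can start the screws (either way round fits). Do not let the plate touch the cell, leave everything else where it is, and finish while still holding the plate there.

Things in the scene. Friction and masses are not known exactly. Their poses are not given: they have to be found in the camera images.
- cell_face (a point): Centre of the sample cell's flat top face, 40 mm above the bench. Axes are the cell's: z up, x along its long side, away from the robot (turned at most 0.35 rad from straight ahead). A black sealing cord stands 1 mm proud of the face round an 84 x 58 mm pocket, which holds the white sample carrier with a green glass coupon.
- clamp (a joint): Hinged sample clamp (steel frame 52 mm wide, 4 mm thick, red tab at its free end), rad: 0 = shut in the pocket, upper face 1 mm below the cell's top face; grows as it opens; 1.57 = straight up; stop at 1.9 (leaning to the robot). Starts open, 1.2 to 1.75. Stiff friction hinge (0.045 N m): stays where it is left, moves with about 1 N at the tab.
- clamp_hinge (a point): Middle of the clamp's hinge pin, which runs along the cell's y axis, at cell x = -37 mm from the centre (towards the robot), 3 mm below the top face. Axes as the cell's. The frame reaches from the pin along cell +x when shut, straight up at 1.57.
- clamp_tab (a point): Middle of the outer face of the clamp's red tab (15 mm long, 24 mm wide, 4 mm thick), 70 mm from the hinge pin. This face is up when the clamp is shut and looks to the robot when it stands open; pushing on it (away from the robot, then down) closes the clamp. Axes turn with the clamp: x from pin to tab, z out of the outer face.
- cover_grip (a point): Centre of the brass hexagonal coupling in the middle of the cover plate, its handle: 30 mm across flats, 34 mm tall, a round nose (22 mm across, 10 mm high) on top. The point is 27 mm above the plate's underside, 19 mm above its upper face. Axes: z up, x along the plate's long side; one pair of flats faces +y and -y, the others are 60 degrees round.
- cover: The loose steel cover plate, 140 (x) by 104 (y) by 8 mm, about 0.4 kg with its coupling, lying on a flat blue pad (175 x 135 mm, 6 mm thick, fixed). Origin at the centre of its underside. The same after half a turn.
- cell: The sample cell: block 146 (x) by 110 (y) by 40 mm tall, light grey aluminium above, dark grey below, fixed in place; two brass hose stubs stick out 23 mm from its far (+x) side below the face. Origin under its centre on the bench.
- hole0 (a point): Through hole of 15 mm diameter in the cover plate, at plate x, y = (+54, +36) mm from its centre; the point is on the hole's axis at the plate's underside.
- hole1 (a point): Through hole of 15 mm diameter in the cover plate, at plate x, y = (+54, -36) mm from its centre; the point is on the hole's axis at the plate's underside.
- hole2 (a point): Through hole of 15 mm diameter in the cover plate, at plate x, y = (-54, -36) mm from its centre; the point is on the hole's axis at the plate's underside.
- hole3 (a point): Through hole of 15 mm diameter in the cover plate, at plate x, y = (-54, +36) mm from its centre; the point is on the hole's axis at the plate's underside.
- thread0 (a point): Threaded hole of 8 mm diameter in the cell's top face, at cell x, y = (+54, +36) mm from the centre of the face; the point is at the hole's mouth.
- thread1 (a point): Threaded hole of 8 mm diameter in the cell's top face, at cell x, y = (+54, -36) mm from the centre of the face; the point is at the hole's mouth.
- thread2 (a point): Threaded hole of 8 mm diameter in the cell's top face, at cell x, y = (-54, -36) mm from the centre of the face; the point is at the hole's mouth.
- thread3 (a point): Threaded hole of 8 mm diameter in the cell's top face, at cell x, y = (-54, +36) mm from the centre of the face; the point is at the hole's mouth.
- screwdriver: Bystander: hand screwdriver lying flat on the bench at the back; origin under the tool.
- amber_bottle: Bystander: amber dropper bottle with a red bulb, 36 mm across, 113 mm tall, at the right; origin at the centre of its underside.
- small_bottle: Bystander: small clear laboratory bottle with a blue cap, 58 mm across, 126 mm tall, at the right; origin at the centre of its underside.
- white_carton: Bystander: small pale carton 62x100x30 mm, at the right; origin at the centre of its underside.
- red_carton: Bystander: red carton 75x110x40 mm, at the left; origin at the centre of its underside.
- tape: Bystander: yellow hand tape dispenser 104x33x72 mm, at the left; origin at the centre of its underside.

How it is judged (in metres and radians):
On the way, in this order (a step that is already met when the one before it is completed fails the run):
1. the sample clamp is fully shut over the sample (value of joint clamp below 0.05 rad and height (world z) of cover_grip below 0.045 m), for 0.2 s.
2. the cover plate is lifted off its pad by its coupling (height (world z) of cover_grip above 0.06 m and contact force between the fingers and cover above 1 N), for 0.2 s.
At the end, for the whole second after the job is handed in: Clamp shut (below 0.05 rad); the gripper still holds the plate, at rest, level (within 0.08 rad), underside 4 to 20 mm above the cell's top face, not touching the cell, every hole within 3.5 mm horizontally of the threaded hole below it, either way round (((horizontal distance between hole0 and thread0 below 0.0035 m and horizontal distance between hole1 and thread1 below 0.0035 m and horizontal distance between hole2 and thread2 below 0.0035 m and horizontal distance between hole3 and thread3 below 0.0035 m) or (horizontal distance between hole0 and thread2 below 0.0035 m and horizontal distance between hole1 and thread3 below 0.0035 m and horizontal distance between hole2 and thread0 below 0.0035 m and horizontal distance between hole3 and thread1 below 0.0035 m)) and z of hole0 in the frame of cell_face between 0.004 and 0.02 m and z of hole1 in the frame of cell_face between 0.004 and 0.02 m and z of hole2 in the frame of cell_face between 0.004 and 0.02 m and z of hole3 in the frame of cell_face between 0.004 and 0.02 m and angle between cover_grip's own z axis and vertical below 0.08 rad and contact force between the fingers and cover above 1 N and contact force between cover and cell below 0.1 N and linear speed of cover below 0.015 m/s and angular speed of cover below 0.15 rad/s and value of joint clamp below 0.05 rad); the arm keeps its last pose, push and grip.
It fails at once if the cover plate touches the cell (contact force between cover and cell above 1.5 N).
It fails at once if one of the bystanders is moved (distance of any of screwdriver, amber_bottle, small_bottle, white_carton, red_carton, tape from where it was at the start of the episode above 0.025 m).
It also fails if it takes over 56 s, if anything falls off the work surface, if the arm or the gripper's body presses on something with over 40 N, if the wrist force passes 120 N, or if a joint passes its speed limit or range.

## Robot

A 6-joint arm with a two-finger parallel gripper is mounted at the origin on a cart in front of the work surface, level with it; the furniture and walls round the work are solid. World frame = base frame: x ahead of the robot, y to its left, z up, the work surface at z = 0. Lengths are in m, angles in degrees, forces in N, time in s.
With the tool pointing down it reaches from about 0.325 to 0.775 m from the base axis. Payload 5.5 kg.
Tool frame: the origin (TCP) lies at the centre of the arm's flange, where the gripper is bolted on; the fingertips stand 182 mm ahead of it and the grasp point (between the pads) lies 163 mm ahead of it; z points along the fingers, y is the line along which they close (so a half turn about z gives the same grasp; the last joint's range is limited). The gripper opens to 88 mm and grips with 3 to 60 N. Pads are 20 mm wide; open, the fingers measure 115 mm over their backs; the gripper's body (75 mm by 178 mm) begins 61 mm behind the grasp point.
Start: joints at [-71.087, 5.22, 70.514, -0, 104.267, -3.249], TCP at [0.226, -0.556, 0.405] pointing down, gripper open.
Joint ranges: [-164.24, 164.24], [-49.07, 125.15], [9.68, 141.18], [-86.29, 266.29], [3.28, 154.24], [-151.56, 151.56]. Speed limits (degrees/s): [147.25, 147.25, 172.46, 180, 180, 180].

## Interface

Orientations are given as [roll, pitch, yaw] about the fixed x, y, z axes, in that order (R = Rz(yaw) Ry(pitch) Rx(roll)).
In Python, from station import r gives the robot as it stands. The module is installed in compiled form; this text tells all that it offers. Calls block until the motion is done:
- r.reach(position, orientation): joint-space move of the TCP to a pose.
- r.servo_line(position, rotation=None, speed=0.15): straight line of the TCP; rotation=None keeps the orientation; speed is the mean speed in m/s.
- r.move_joints(angles): joint-space move.
- r.let_go() and r.grab(squeeze=None): open the fingers fully, or close them until they stop; squeeze is the grip in N (None keeps the last).
- r.wait(seconds).
- r.inverse_kinematics(position, orientation): joint angles nearest the present ones, or None.
- r.sense(): the state.
- r.snapshot(name): name is "scene" or "top" or "wrist"; returns a dict with "frame" (384x512x3 uint8, red, green, blue), "fx", "fy", "cx", "cy" (pixels), "R" (3x3) and "t" (3): a world point X has camera coordinates R X + t. Camera axes: x right, y down, z forward; pixel columns grow to the right and rows downward; lengths in m; the calibration is good to about 2 mm. A picture is of the moment at which its call begins. There is no depth.
A pose or a line that the arm cannot do raises r.IKError and nothing moves.
- r.hand_in(): hands the job in; it is judged then, once.
The state is a dict: "clock": time; "joints": joint angles; "joint_vel": joint speeds; "joint_torque": joint torques, N m; "tcp_pos": TCP position; "orientation": TCP orientation; "contact_force": force on the tool from outside, world axes, zero at the start; "torque": the same for the moment, N m; "opening": finger opening in m; "gripper_force": force on a finger pad.
Only numpy, scipy, OpenCV 4.12 (cv2) and the standard library are available. Lean on these libraries where they do the work, as an engineer would, in place of code of your own. Each camera call takes 0.05 s, during which the arm holds its last target. There are 200 camera calls.

## Working session

There is one attempt and no reset: what is moved stays moved. The work goes in short steps, each a Python script; the robot and the scene stay as the last script left them, time stands still between calls to the robot, and variables do not carry over. Pictures are saved under pics/ and viewed, at most 10 in all, crops included, and the job is handed in when it is done.

```bash
mkdir -p pics
python3 - <<'E'
from station import r
import cv2,numpy as np,pickle
d={}
for n in("scene","top","wrist"):
    s=r.snapshot(n); d[n]=s
    cv2.imwrite(f"pics/a_{n}.png",s["frame"][:,:,::-1])
    print(n,s["fx"],s["cx"],s["cy"],(-s["R"].T@s["t"]).round(3),np.round(s["R"],3).tolist())
pickle.dump(d,open("a.pkl","wb"))
a=np.vstack([d["top"]["frame"]])[:,:,::-1]
cv2.imwrite("pics/a_top2.png",cv2.resize(a,(800,600),interpolation=cv2.INTER_CUBIC))
cv2.imwrite("pics/a_scene2.png",cv2.resize(d["scene"]["frame"][:,:,::-1],(800,600),interpolation=cv2.INTER_CUBIC))
print(r.sense())
E
```

```text
scene 497.1131278544201 257.3912839052532 195.0232387396845 [-0.08  -1.192  1.341] [[0.882, -0.472, -0.001], [-0.333, -0.621, -0.71], [0.335, 0.626, -0.704]]
top 452.0696667743029 252.248398359009 189.5685836289305 [ 0.312 -0.026  1.462] [[-0.0, -1.0, -0.0], [-0.987, 0.0, -0.161], [0.161, 0.0, -0.987]]
wrist 329.79714524474184 249.3761681872126 192.75750575959944 [ 0.306 -0.523  0.382] [[0.377, -0.926, -0.002], [-0.881, -0.359, 0.307], [-0.285, -0.114, -0.952]]
{'clock': 0.15, 'joints': array([-7.10845816e+01,  5.25619938e+00,  7.05655405e+01,  1.68294426e-03,
        1.04265116e+02, -3.24848772e+00]), 'joint_vel': array([ 0.00870549, -0.20976004, -0.25276476, -0.03218984,  0.0347565 ,
       -0.05219943]), 'joint_torque': array([ 1.75232395e-03, -4.47044885e+01, -4.06907952e+01,  6.99455291e-02,
        2.74722412e-02, -8.13604765e-05]), 'tcp_pos': array([ 0.22638047, -0.55572579,  0.40373988]), 'orientation': array([-1.79913376e+02, -6.55089468e-03,  2.21643146e+01]), 'contact_force': array([0.8460992 , 0.6517525 , 0.17666022]), 'torque': array([ 0.02523101, -0.02199843,  0.03616116]), 'gripper_force': 0.0, 'opening': 0.08801238227768376}
```

View pics/a_top2.png

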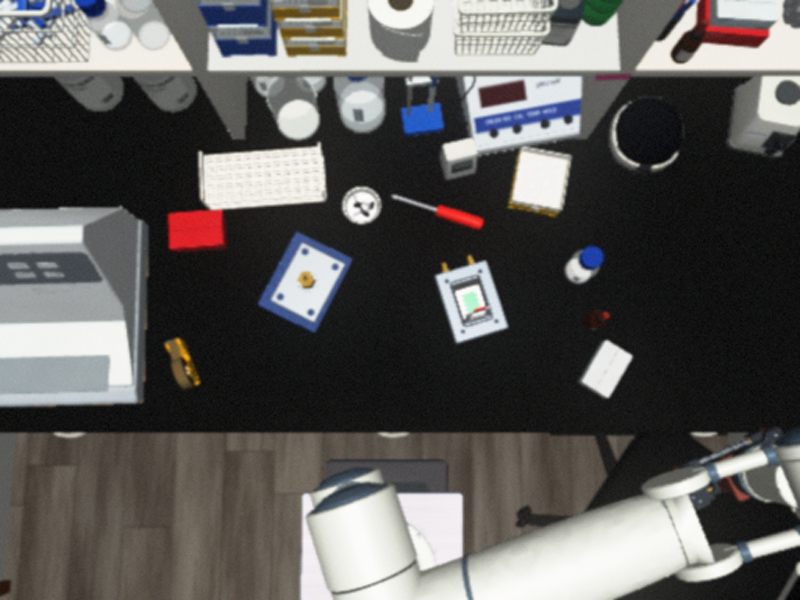

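View pics/a_scene2.png

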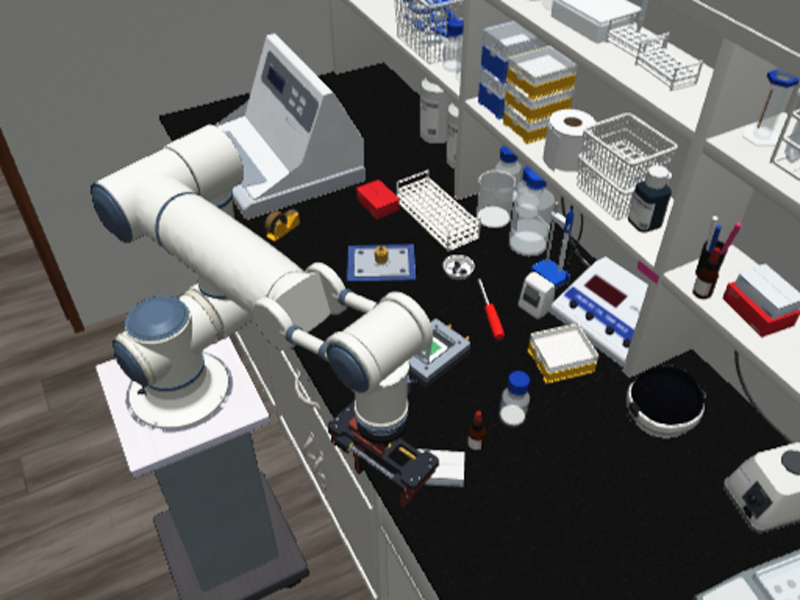

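The top view shows the cell at about (471,300), with the clamp's red tab near (480,312). The cover plate is at (305,281) on its blue pad, in the 800x600 view. The scene view shows the same layout with nothing in the way between the two. Next I'll take rough poses from the top view and look closer with the wrist camera.

```bash
cat > h.py <<'E'
import numpy as np, cv2
from station import r
def ray(s,uv,z):
    c=-s["R"].T@s["t"]
    d=s["R"].T@np.array([(uv[0]-s["cx"])/s["fx"],(uv[1]-s["cy"])/s["fy"],1])
    return c+d*(z-c[2])/d[2]
def proj(s,X):
    p=s["R"]@np.asarray(X)+s["t"]; return np.array([s["fx"]*p[0]/p[2]+s["cx"],s["fy"]*p[1]/p[2]+s["cy"]])
def down(p,yaw): return r.reach(list(p),[180,0,yaw])
def save(s,name,k=1.5):
    cv2.imwrite(f"pics/{name}.png",cv2.resize(s["frame"][:,:,::-1],None,fx=k,fy=k,interpolation=cv2.INTER_CUBIC))
E
python3 - <<'E'
from h import *
import pickle
s=pickle.load(open("a.pkl","rb"))["top"]
g=s["frame"].astype(int); m=((g.min(2)>140)).astype(np.uint8)
n,l,st,ce=cv2.connectedComponentsWithStats(m)
for nm,uv,z in(("cell",(462,325),.04),("cover",(292,282),.014)):
    u,v=int(uv[0]/1.5625),int(uv[1]/1.5625)
    k=l[v,u]; pts=np.argwhere(l==k)[:,::-1]
    W=np.array([ray(s,p,z)[:2] for p in pts])
    R=cv2.minAreaRect((W*1000).astype(np.float32)); print(nm,k,len(pts),R)
E
```

```text
cell 53 1314 ((535.4345092773438, -181.677978515625), (145.01031494140625, 108.7835922241211), 16.847759246826172)
cover 49 1189 ((579.7235717773438, 155.72213745117188), (102.97148895263672, 137.84315490722656), 62.90973663330078)
```

Run:
```python
from h import *
import pickle
for nm,c,yaw,z in(("cover",(.5797,.1557),-27.1,.36),("cell",(.5354,-.1817),16.85,.386)):
    down([*c,z],yaw); r.wait(.4)
    s=r.snapshot("wrist"); st=r.sense(); pickle.dump((s,st),open(f"w_{nm}.pkl","wb")); save(s,"w_"+nm)
    print(nm,st["clock"],st["tcp_pos"],st["orientation"],st["joints"].round(1))
```

```text
cover 3.4 [0.57972627 0.15561599 0.35999325] [-1.79998110e+02  5.02883809e-04 -2.71077593e+01] [ 11.8   5.   75.3   0.   99.7 128.9]
cell 5.1417 [ 0.53551854 -0.18138799  0.38597623] [-1.79997422e+02 -2.05194034e-04  1.68778957e+01] [-22.2  -0.3  78.1   0.  102.2  51. ]
```

View pics/w_cover.png

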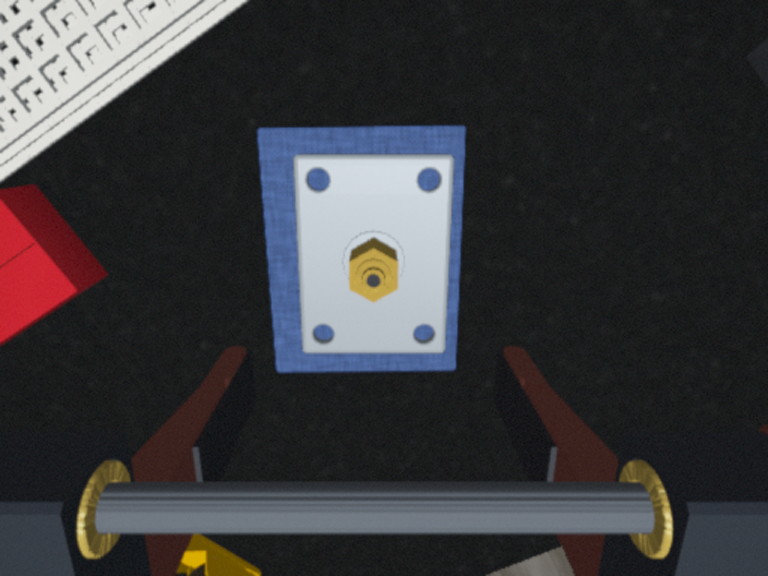

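View pics/w_cell.png

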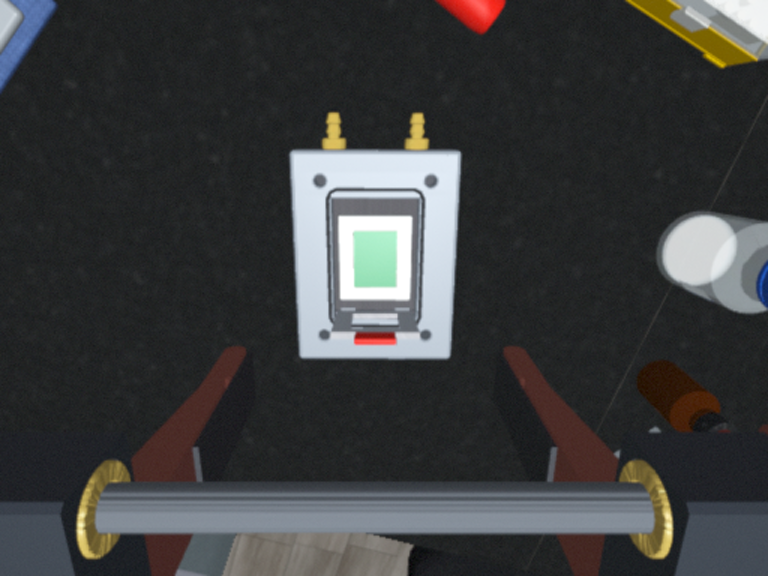

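The cover view shows four holes at about (318,180), (429,180), (323,334) and (424,334), with the coupling at (373,275). The cell view shows threads at about (319,181), (431,181), (324,334) and (426,334), and the red tab edge at (375,338), so the clamp is standing open. Positions are in the 768x576 view. Next I'll fit both poses from the hole centroids.

```bash
cat >> h.py <<'E'
def holes(s,seeds,rad):
    g=s["frame"][:,:,0].astype(np.float32); out=[]
    yy,xx=np.mgrid[:g.shape[0],:g.shape[1]]
    for q in seeds:
        q=np.array(q,float)
        for _ in range(4):
            w=np.hypot(xx-q[0],yy-q[1])<rad
            hi=np.percentile(g[w],85); lo=g[w].min()
            wt=np.where(w,np.clip((hi-g)/(hi-lo)-.25,0,.6),0)
            q=np.array([(wt*xx).sum(),(wt*yy).sum()])/wt.sum()
        out.append(q)
    return out
MODEL=np.array([(54,36),(54,-36),(-54,36),(-54,-36)])/1000.
def fit(s,seeds,rad,z):
    P=np.array([ray(s,q,z)[:2] for q in holes(s,seeds,rad)])
    M,_=cv2.estimateAffinePartial2D(MODEL,P)
    res=(MODEL@M[:,:2].T+M[:,2]-P)*1000
    return M[:,2],np.degrees(np.arctan2(M[1,0],M[0,0])),np.hypot(M[0,0],M[1,0]),res.round(2)
E
python3 - <<'E'
from h import *
import pickle
for nm,sd,rad,z in(("cover",[(318,180),(429,180),(323,334),(424,334)],11,.014),("cell",[(319,181),(431,181),(324,334),(426,334)],6.5,.04)):
    s,st=pickle.load(open(f"w_{nm}.pkl","rb"))
    sd=np.array(sd)/1.5
    print(nm,holes(s,sd,rad),fit(s,sd,rad,z))
s,_=pickle.load(open("w_cell.pkl","rb"))
g=s["frame"].astype(int); m=(g[:,:,0]>150)&(g[:,:,1]<90)
m[:190]=0;m[260:]=0;m[:,:200]=0;m[:,300:]=0
p=np.argwhere(m); print(len(p),p.min(0),p.max(0))
E
```

```text
cover [array([211.4954958 , 119.46860104]), array([285.67329403, 119.48083533]), array([215.0453672 , 222.24864442]), array([282.2130685 , 222.27750347])] (array([0.58191721, 0.15650648]), np.float64(-27.15124042949736), np.float64(0.9927081019594921), array([[-0.  , -0.02],
       [ 0.01,  0.02],
       [-0.  ,  0.01],
       [-0.  , -0.01]]))
cell [array([212.71235824, 120.15544661]), array([286.91926345, 120.37014547]), array([216.0042994 , 222.67730486]), array([282.96382491, 222.76323924])] (array([ 0.53688035, -0.18072158]), np.float64(16.712693903458447), np.float64(0.990929688888972), array([[ 0.05, -0.09],
       [-0.01,  0.13],
       [ 0.01,  0.04],
       [-0.05, -0.08]]))
101 [225 237] [228 262]
```

```bash
cat > clamp.py <<'E'
from h import *
C=np.array([.5369,-.1807]); yaw=16.71; a=np.radians(yaw); ex=np.array([np.cos(a),np.sin(a)])
def P(xc,zc): return [*(C+ex*(xc-.010)),zc+.182]   # front corner of the fingers at cell x, world z
r.grab(20)
down(P(-.075,.16),yaw); r.servo_line(P(-.075,.103))
f0=r.sense()["contact_force"]
def go(xc,zc,v=.06):
    r.servo_line(P(xc,zc),speed=v); f=r.sense()["contact_force"]-f0
    print(round(xc,3),round(zc,3),f.round(1)); return f
for th in np.linspace(1.57,.06,9):
    rho=.066+.008*(1.57-th)/1.57
    go(-.037+rho*np.cos(th)-.002*np.sin(th),.037+rho*np.sin(th)+.002*np.cos(th))
for z in np.arange(.042,.0355,-.0005):
    f=go(.037,z,.02)
    if f[2]>6: break
print(r.sense()["clock"],r.sense()["tcp_pos"][2]-.182)
r.servo_line(P(.037,.10)); 
down([.5354,-.1817,.386],16.85); r.let_go(); r.wait(.3)
s=r.snapshot("wrist"); save(s,"w_cell2")
print(fit(s,np.array([(319,181),(431,181),(324,334),(426,334)])/1.5,6.5,.04),r.sense()["clock"],r.sense()["tcp_pos"])
E
python3 clamp.py
```

```text
-0.039 0.103 [ 0.9  1.6 -0.2]
-0.026 0.103 [ 0.9 -0.5 -0.2]
-0.014 0.101 [ 0.2 -0.  -0.1]
-0.002 0.096 [ 0.1  0.7 -0.2]
0.009 0.089 [ 0.9 -0.2 -0.2]
0.019 0.08 [ 1.2 -0.2 -0.9]
0.027 0.069 [ 1.7 -0.1 -0.7]
0.033 0.057 [ 0.7  0.2 -0.6]
0.036 0.043 [-0.4  0.9 -0.7]
0.037 0.042 [ 0.3  0.1 -0.2]
0.037 0.042 [ 1.  -0.3  0.1]
0.037 0.041 [ 0.6  0.3 -0.4]
0.037 0.04 [0.7 0.1 0.7]
0.037 0.04 [ 1.4  0.4 -0.1]
0.037 0.04 [ 1.1 -0.  -0.7]
0.037 0.039 [-1.2  0.4  2.9]
0.037 0.038 [-1.6  1.   4.7]
0.037 0.038 [-2.5  2.1  6.9]
13.45 0.039126803618173306
(array([ 0.53677641, -0.18075619]), np.float64(16.71960177431606), np.float64(0.9927194063891911), array([[ 0.05, -0.07],
       [ 0.02,  0.1 ],
       [-0.01, -0.03],
       [-0.05,  0.  ]])) 16.25 [ 0.53541114 -0.18169153  0.38601214]
```

View pics/w_cell2.png

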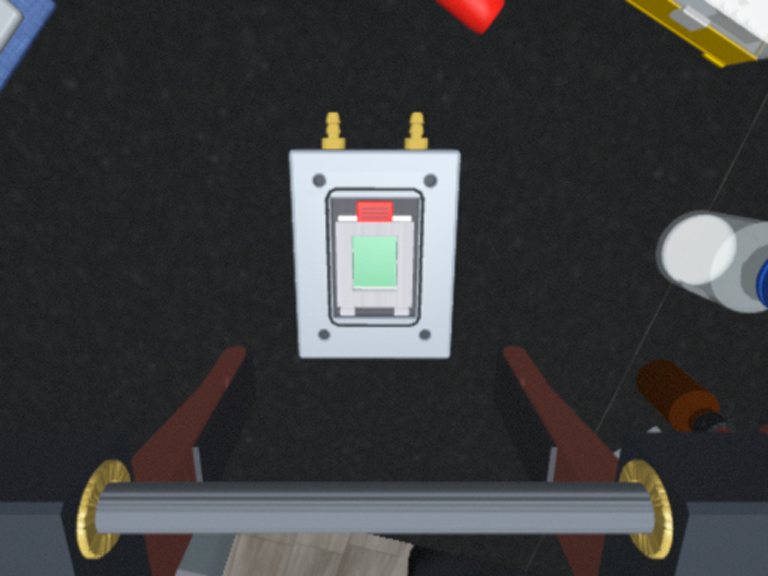

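The clamp is shut: the red tab lies flat in the pocket at (375,211) and the frame is around the green coupon. Next is a light test grasp, which centres the coupling between the fingers. After that I'll release and re-measure from the same view, so the camera bias cancels.

Run:
```python
from h import *
p=[.58192,.15651]; y=-27.15
down([*p,.30],y); r.servo_line([*p,.201]); r.wait(.2)
r.grab(8); r.wait(.3); st=r.sense(); print(st["opening"],st["gripper_force"],st["contact_force"],st["tcp_pos"])
r.let_go(); r.servo_line([*p,.36],speed=.25); r.wait(.5)
s=r.snapshot("wrist"); st=r.sense()
c,yw,sc,res=fit(s,np.array([(318,180),(429,180),(323,334),(424,334)])/1.5,11,.014)
print(c,yw,sc,res.tolist(),st["tcp_pos"],st["orientation"],st["clock"])
a=np.radians(y);R=np.array([[np.cos(a),np.sin(a)],[-np.sin(a),np.cos(a)]])
print("offset in tool-aligned frame mm",R@(c-st["tcp_pos"][:2])*1000)
```

```text
0.029971920844477622 7.999560976068096 [-1.60361647 -2.91316718  1.31471095] [0.58184717 0.15632954 0.20093641]
[0.58230868 0.15719143] -27.162907557778613 0.9923430668420901 [[-0.02, -0.01], [0.03, 0.0], [-0.0, -0.01], [-0.02, 0.03]] [0.58192738 0.15649809 0.35989025] [ 1.79993720e+02  6.45722894e-03 -2.71505767e+01] 22.1333
offset in tool-aligned frame mm [0.02290503 0.79093805]
```

Run:
```python
from h import *
p=[.58192,.15651]; y=-27.15
r.servo_line([*p,.201],speed=.2); r.wait(.2); r.grab(45); r.wait(.3)
print(r.sense()["opening"],r.sense()["tcp_pos"])
r.servo_line([*p,.25],speed=.08); r.wait(.3)
s=r.snapshot("wrist"); save(s,"held1"); st=r.sense(); print(st["gripper_force"],st["contact_force"],st["clock"])
r.servo_line([*p,.36],speed=.15)
a=np.radians(16.72); t=np.array([.53678,-.18076])-.00085*np.array([-np.sin(a),np.cos(a)])
r.servo_line([*t,.36],[180,0,16.72],speed=.15); r.wait(.3)
r.servo_line([*t,.275],speed=.08); r.wait(.5)
s2=r.snapshot("wrist"); save(s2,"held2"); st=r.sense(); print(t,st["tcp_pos"],st["orientation"],st["opening"],st["contact_force"],st["torque"],st["clock"])
cv2.imwrite("pics/held.png",np.hstack([s["frame"],s2["frame"]])[:,:,::-1][:, :, :].copy() if 0 else cv2.resize(np.hstack([s["frame"],s2["frame"]])[:,:,::-1],(800,300)))
```

```text
0.030071144362957686 [0.58190032 0.15644659 0.20096061]
44.97436382691376 [ 0.99617079  0.11232869 -4.68712368] 25.6167
[ 0.53702454 -0.18157406] [ 0.53702864 -0.1815611   0.27497657] [-1.79998456e+02  1.24873100e-03  1.67219117e+01] 0.0294557054046999 [-0.50576435  0.52616108 -3.74782525] [ 0.04069458 -0.00329464  0.00502227] 30.9833
```

View pics/held2.png

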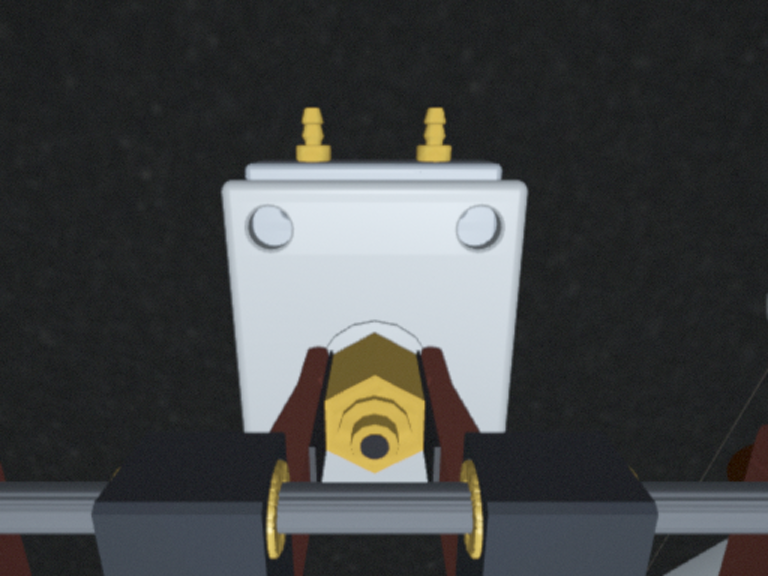

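View pics/held1.png

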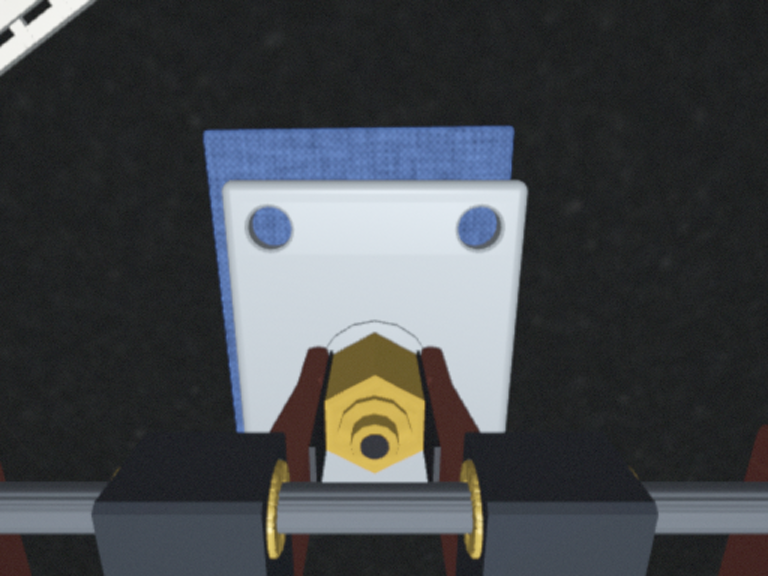

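The two views match: the hand and plate sit in the same pixels, holes at (270,228) and (480,228), so the plate hasn't slipped. Now I'll descend and check that the threads show through the holes.

Run:
```python
from h import *
t=[.53702,-.18157]
r.servo_line([*t,.246],speed=.03); r.wait(.8)
s=r.snapshot("wrist"); st=r.sense(); print(st["tcp_pos"],st["orientation"],st["contact_force"],st["opening"],st["clock"])
f=s["frame"][120:180,150:350,::-1]; cv2.imwrite("pics/fin.png",cv2.resize(f,(800,240),interpolation=cv2.INTER_CUBIC))
# predicted pixels: hole rims at plate top, threads on the face, if perfectly placed
a=np.radians(16.72); R=np.array([[np.cos(a),-np.sin(a)],[np.sin(a),np.cos(a)]])
for m in MODEL[:2]:
    X=np.array(t)+R@m
    print([((proj(s,[*X,z])-[150,120])*4).round(1) for z in(.059,.051,.04)])
```

```text
[ 0.53702132 -0.18155955  0.24599563] [-1.79999067e+02 -3.48034594e-05  1.67208193e+01] [-0.03856283 -0.52387135 -4.66699243] 0.02961441301510947 32.95
[array([116.6, 131. ]), array([128.8, 119.5]), array([144. , 105.1])]
[array([684.9, 130.8]), array([672.4, 119.3]), array([656.9, 104.9])]
```

View pics/fin.png

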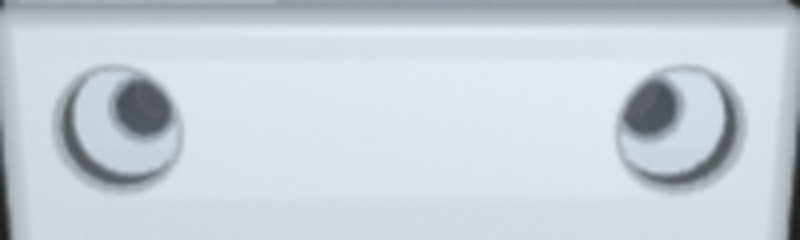

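Through the holes the threads sit at (144,107) and (651,107), with the hole rims centred at about (118,129) and (680,129). That matches a centred placement, predicted from the parallax, to about 0.5 mm, so I'm handing in.

```bash
python3 -c "
from station import r
print(r.hand_in())"
```

```text
the job is handed in; nothing more can be done
None
```

The job is handed in at about 33 s of the 56 s: the clamp is shut, and the arm is holding the cover plate level about 11 mm above the cell, with the two holes I could see lined up to about 0.5 mm; no verdict was returned.

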